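# Engage the core scanner's transport lock

### The job

The core scanner on the bench is about to be moved to another aisle: slide its transport lock, the round knob, all the way to its stop at the end of its track with the wide steel keeper plate, and let go. Leave the other slide, the thin upright fin that selects the core size, where it is.

Things in the scene. Friction and masses are not known exactly. Their poses are not given: they have to be found in the camera images.
- transport_lock (a joint): Travel of the transport lock knob along its track, in m: 0 at the plain end, 0.090 at the stop beside the steel keeper plate (locked). It starts somewhere between 0 and 0.035, needs about 3 N to slide, has no spring and stays where it is left.
- lock_knob (a point): Centre, half-way up, of the transport lock: an upright round black knob, 28 mm diameter and 40 mm tall, rising from an aluminium track 36 mm wide, 160 mm long and 12 mm high on the grey deck of the scanner (deck 60 mm above the bench). This point is 92.5 mm above the bench and 20.5 mm above the track. Its z axis is up; its y axis points along the track towards the steel keeper plate, the way the knob must go.
- lock_home (a point): Fixed point on the lock's track: where the centre of the knob (point lock_knob) stands when the knob is against its stop. Same height and axes as lock_knob. The keeper plate is a steel cross-piece 75 mm wide, 22 mm long and 13 mm high (1 mm above the track), its centre 38 mm beyond this point along +y; the other end of the track is plain.
- size_fin (a point): The slide to leave alone: centre of the core-size selector, a thin upright black fin 10 mm thick, 34 mm long along its track and 34 mm tall, on a second track parallel to the lock's, 95 mm away (either the nearer or the farther of the two), with a small disc at one end and a larger one at the other. This point is 92.5 mm above the bench, 14 mm below the top of the fin; y runs along its track. It slides as easily as the lock.

How it is judged:
By the outcome, as a careful person would: the job done as asked, in the order asked, and still so for the second after the job is handed in, with the robot touching nothing.
It also fails if it takes over 29 s, if anything falls off the work surface, if the arm or the gripper's body presses on something with over 40 N, if the wrist force passes 120 N, or if a joint passes its speed limit or range.

### The arm

A 6-joint arm with a two-finger parallel gripper is mounted at the origin on the work surface. World frame = base frame: x ahead of the robot, y to its left, z up, the work surface at z = 0. Lengths are in mm, angles in rad, forces in N, time in s.
With the tool pointing down it reaches from about 325 to 775 mm from the base axis. Payload 5.5 kg.
Tool frame: the origin (TCP) lies on the centre line of the jaws, within the pads' length; the fingertips stand 11 mm ahead of it and the grasp point (between the pads) lies 8 mm behind it; y points along the fingers, z is the direction in which the jaws open and shut, and the axes are right-handed (so a half turn about y gives the same grasp; the last joint's range is limited). The gripper opens to 88 mm and grips with 3 to 60 N. Pads are 20 mm wide; open, the fingers measure 115 mm over their backs; the gripper's body (75 mm by 178 mm) begins 61 mm behind the grasp point.
Start: joints at [1.136, 0.091, 1.231, -0, 1.82, -0.057], TCP at [221.331, 557.7, 233.631] pointing down, gripper open.
Joint ranges: [-2.87, 2.87], [-0.86, 2.18], [0.17, 2.46], [-1.51, 4.65], [0.06, 2.69], [-2.65, 2.65]. Speed limits (rad/s): [2.57, 2.57, 3.01, 3.14, 3.14, 3.14].

### API

Orientations are given as a unit quaternion [w, x, y, z].
In Python, from bench import arm, viewer, models gives the robot as it stands.
- The arm moves only by the tool arm_command, never from a script. Its argument "moves" is a list of rows, each a list of 7 numbers: the opening, from 0 (shut) to 1 (fully open), then the shift along the tool's x, y, z in cm, then the turn, a rotation vector about the tool's x, y, z in rad. In form: [[grip, dx, dy, dz, rx, ry, rz], ...]. A call has 1 to 5 rows; each row is the pose to reach, as a shift and turn from the pose commanded when the call began, along the tool's axes at that moment; what a row does not reach only later rows make up. A row lasts 1/8 s, in which the tool goes at most 62.5 mm and 10.7 degrees, less where a joint would pass 70% of its speed; a pose out of reach is approached as far as the arm can. A call with a gripper value outside its range is refused whole. The fingers move at their own pace and stop on an object; the grip force is fixed at half the most. Time passes only in rows, so rows that repeat a pose let the fingers close. It gives the time, the measured TCP pose, the force and the opening at its end, in the units of the state.
- arm.state(): the state, without advancing time (a new reading comes with each control period).
- viewer.read_camera(name): name is "scene" or "top" or "wrist"; returns the picture (420x560x3 uint8, blue, green, red); there is no depth.
- viewer.camera_info(name): a dict with "fx", "fy", "cx", "cy" (pixels), "eye" and "rotation" of the camera in the world; the wrist camera has in their place "mount" (4x4, takes a point from camera to tool coordinates, whose origin is the TCP and whose axes are the tool frame's). Camera axes: x right, y down, z forward; pixel columns grow to the right and rows downward; lengths in mm; the calibration is good to about 2 mm. A picture is of the moment at which its call begins: read the wrist's pose just before it. camera_info takes no time and is no camera call.
- arm.job_done(): hands the job in, once; it reports no verdict.
Trained networks look in the newest picture that a camera, given by its name, has taken for a name from the list of things; names that differ only in an ending like _2 or _b are one class to them, and where a whole thing is asked for, a point or a joint stands for the part that bears it (a point fixed in the world has none). Each returns a list of dicts, best first, with "score" (0 to 1); they miss things now and then, are a little off and sometimes report something else, mostly with a low value. They report only what shows in the picture. A call takes as long as a camera call.
- models.masks_of(name, camera): "mask" (420x560 bool, what is visible of it).
- models.place_of(name, camera): "location" ([x, y, z] in mm, in world coordinates, good to about 4 mm: a listed point, or the origin of a listed thing).
The state is a dict: "clock": time; "qpos": joint angles; "joint_vel": joint speeds; "joint_efforts": joint torques, N m; "eef_pos": TCP position; "tcp_rot": TCP orientation; "force": force on the tool from outside, world axes, zero at the start; "moment": the same for the moment, N m; "width": finger opening in mm.
Only numpy, scipy, OpenCV 4.12 (cv2) and the standard library are available. Lean on these libraries where they do the work, as an engineer would, in place of code of your own. Each camera call takes 0.05 s, during which the arm holds its last target.

## Working session

There is one attempt and no reset: what is moved stays moved. The work goes in short steps, Python scripts to look and compute and a tool call to move; the robot and the scene stay as the last step left them, time stands still between calls to the robot, and variables do not carry over. Pictures are saved under pics/ and viewed, and the job is handed in when it is done.

Besides the shell and the picture viewer there is one more tool, called after "Emit:" in YAML: its name, and indented under it one key for each argument. arm_command: Moves the arm, as the interface text tells. Its arguments: {"type":"object","properties":{"moves":{"type":"array","items":{"type":"array","items":{"type":"number"}}}},"required":["moves"]}

```bash
mkdir -p pics; python3 - <<'E'
from bench import arm, viewer, models
import cv2
s=arm.state();print(s)
for c in ["scene","top"]:
    im=viewer.read_camera(c);cv2.imwrite(f"pics/{c}0.png",im)
    i=viewer.camera_info(c);print(c,i)
    for n in ["lock_knob","lock_home","size_fin"]:
        print(n,[(r["score"],r["location"]) for r in models.place_of(n,c)])
E
```

```text
{'clock': 0.0, 'qpos': array([ 1.13628595e+00,  9.18444163e-02,  1.23187517e+00,  2.49733923e-05,
        1.81976226e+00, -5.67230622e-02]), 'joint_vel': array([ 0.0025059 ,  0.00151764,  0.00023348, -0.00250379, -0.00092262,
       -0.00031812]), 'joint_efforts': array([-1.08724907e-03, -4.46452224e+01, -4.06447363e+01,  6.97369175e-02,
        2.91553274e-02, -1.45760887e-04]), 'eef_pos': array([221.2148403 , 557.44819214, 232.52153931]), 'tcp_rot': array([-0.69388347,  0.69517507, -0.13294363,  0.1326022 ]), 'force': array([0.15813826, 0.10793643, 0.48900464]), 'moment': array([-0.02789072, -0.00036278, -0.02669887]), 'width': 87.59222482374005}
scene {'fx': 384.8427954866919, 'fy': 384.8427954866919, 'cx': 282.3699302843818, 'cy': 210.18528069048153, 'eye': array([1035.94775618, -128.15411056,  516.68441267]), 'rotation': array([-0.36885986,  0.7300458 ,  0.51877887, -0.24868458])}
lock_knob [(0.76, [589.0, 22.9, 91.1]), (0.68, [612.0, 83.6, 87.6])]
lock_home [(0.85, [610.6, 82.3, 88.2])]
size_fin [(0.7, [515.1, 83.3, 91.7])]
top {'fx': 419.8805491479313, 'fy': 419.8805491479313, 'cx': 273.8953374780149, 'cy': 211.41773287578073, 'eye': array([481.33773654,  45.7386269 , 759.18334839]), 'rotation': array([ 0.05252897, -0.69493787,  0.71545533, -0.04925172])}
lock_knob [(0.62, [589.5, 28.7, 93.3])]
lock_home [(0.79, [618.0, 82.0, 91.6])]
size_fin [(0.56, [514.0, 89.5, 93.2])]
```

View pics/scene0.png

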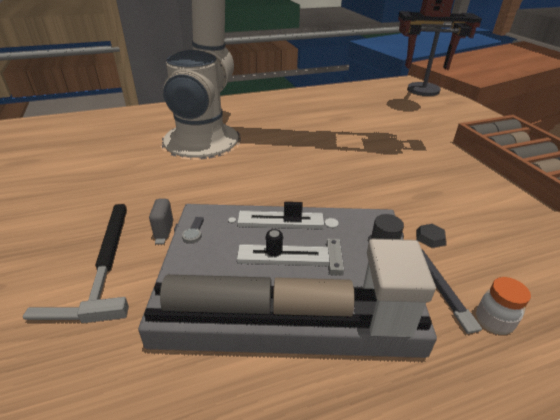

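View pics/top0.png

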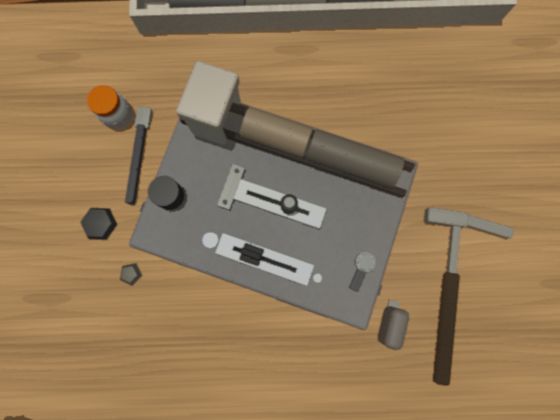

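The scene view shows the knob at about (274,240), the keeper at (336,255) and the fin at (292,211). The top view shows the knob at (290,203), the keeper at (231,187) and the fin at (251,254). The core and the tall head are beyond the lock track, on the side away from the robot.

```bash
cat > h.py <<'E'
from bench import arm, viewer, models
import cv2, numpy as np
from scipy.spatial.transform import Rotation as R
def rot(q): return R.from_quat([q[1],q[2],q[3],q[0]])
def ray(cam,u,v,z):
    i=viewer.camera_info(cam); M=rot(i["rotation"]).as_matrix()
    d=M@np.array([(u-i["cx"])/i["fx"],(v-i["cy"])/i["fy"],1]); e=i["eye"]
    return e+d*(z-e[2])/d[2]
E
python3 - <<'E'
from h import *
s=arm.state();print(rot(s["tcp_rot"]).as_matrix().round(3))
P=lambda n,c,u,v,z:print(n,c,ray(c,u,v,z).round(1))
P("knob","top",289.5,202,112); P("keeper","top",231,187,73)
P("keeper","scene",336,255,73); P("knobtop","scene",274,234,112)
P("track far end R","top",325,220,72);P("","top",236,188,72)
P("corelo","top",262,150,110);P("head low edge","top",205,144,90);P("head near corner?","top",226,138,120)
im=cv2.imread("pics/top0.png")
cv2.imwrite("pics/topz.png",cv2.resize(im[50:300,150:410],None,fx=3,fy=3,interpolation=cv2.INTER_CUBIC)[:600,:780])
im=cv2.imread("pics/scene0.png")
cv2.imwrite("pics/scz.png",cv2.resize(im[190:350,200:440],None,fx=3.3,fy=3.3,interpolation=cv2.INTER_CUBIC))
for c in ["top","scene"]:
    for n in ["lock_knob","size_fin"]:
        for m in models.masks_of(n,c)[:1]:
            y,x=np.nonzero(m["mask"]);print(c,n,m["score"],x.min(),x.max(),y.min(),y.max(),x.mean(),y.mean())
E
```

```text
[[ 0.929 -0.     0.369]
 [-0.369 -0.     0.929]
 [-0.    -1.    -0.   ]]
knob top [589.4  22.6 112. ]
keeper top [624.1 117.8  73. ]
keeper scene [632.1 120.8  73. ]
knobtop scene [591.8  25.5 112. ]
track far end R top [564.3 -36.3  72. ]
 top [622.4 109.6  72. ]
corelo top [675.1  63.5 110. ]
head low edge top [694.2 157.9  90. ]
head near corner? top [693.5 119.6 120. ]
top lock_knob 0.57 280 297 194 213 287.99305555555554 203.52083333333334
top size_fin 0.74 240 262 243 264 250.48533333333333 253.688
scene lock_knob 0.66 267 282 229 256 274.2020460358056 242.7058823529412
scene size_fin 0.73 284 302 202 222 292.9946949602122 211.684350132626
```

View pics/topz.png

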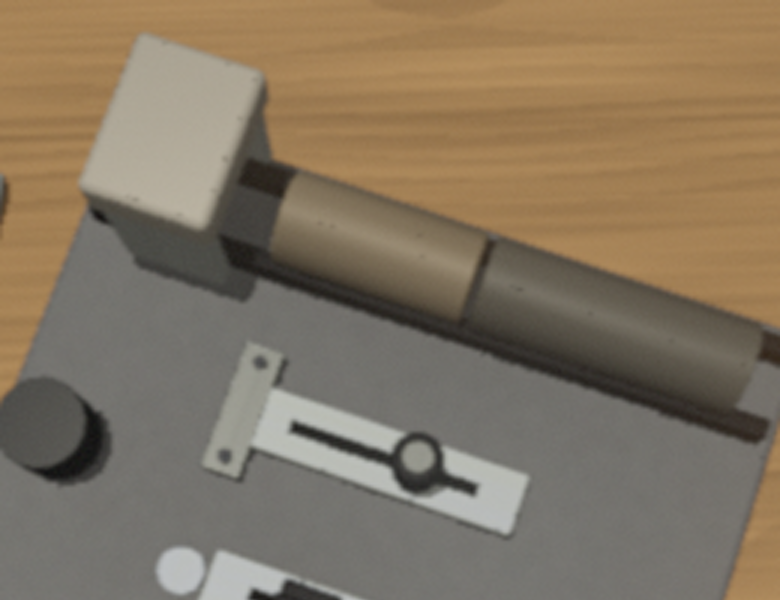

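View pics/scz.png

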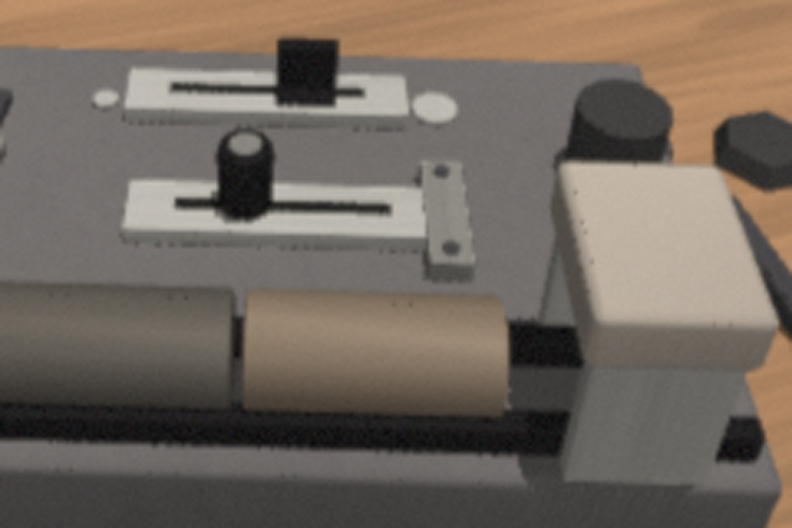

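```bash
python3 - <<'E'
from h import *
def tri(a,b):
    A=[];B=[]
    for c,(u,v) in (("scene",a),("top",b)):
        e=viewer.camera_info(c)["eye"]; d=ray(c,u,v,0)-e; d/=np.linalg.norm(d)
        Q=np.eye(3)-np.outer(d,d);A.append(Q);B.append(Q@e)
    return np.linalg.lstsq(np.vstack(A),np.hstack(B),rcond=None)[0]
h1=tri((370,240),(218,126));h2=tri((382,288),(237,75))
print(h1,h2, "knobtop",tri((274,234),(289.5,202)), "keeper",tri((336,255),(231,187)))
t=np.array([.376,.927]);n=np.array([.927,-.376])
home=np.array([614.,84]);
# track ends via zoom
for nm,u,v in [("a",275,388),("b",528,478),("c",508,535),("d",250,442),("k1",250,343),("k2",285,352),("k3",240,478),("k4",204,465)]:
    print(nm,ray("top",150+u/3-.3,50+v/3-.3,73 if nm[0]=="k" else 72).round(1))
for h in (h1,h2): print((h[:2]-home)@t,(h[:2]-home)@n)
E
```

```text
[699.68651852 128.25706347 160.74335572] [780.19666801  98.8279575  158.63414703] knobtop [590.13466487  24.24733815 110.93300868] keeper [626.4624458  121.03606326  67.46242092]
a [637.4 100.3  72. ]
b [582.5 -38.3  72. ]
c [551.3 -25.9  72. ]
d [607.2 114.7  72. ]
k1 [663.4 113.8  73. ]
k2 [657.6  94.3  73. ]
k3 [587.1 120.4  73. ]
k4 [594.9 140.2  73. ]
73.24442880258749 62.79074680654191
76.23546377491128 148.48899922229316
```

Emit:
arm_command:
  moves:
    - [0.75, 5, 0, -3.3, 0, 0, 0]
    - [0.75, 10, 0, -6.6, 0, 0, 0]
    - [0.75, 15, 0, -10, 0, 0, 0]
    - [0.75, 20, 0, -13.3, 0, 0, 0]
    - [0.75, 25, 0, -16.6, 0, 0, 0]

```text
clock: 1.23
eef_pos: [393.2, 309.5, 233.9]
tcp_rot: [0.695, -0.694, 0.132, -0.133]
force: [0.8, -0.2, 0.2]
width: 66.0
```

Emit:
arm_command:
  moves:
    - [0.75, 5, 0, -3.3, 0, 0, 0]
    - [0.75, 10, 0, -6.6, 0, 0, 0]
    - [0.75, 15, 0, -10, 0, 0, 0]
    - [0.75, 20, 0, -13.3, 0, 0, 0]
    - [0.75, 25, 0, -16.6, 0, 0, 0]

```text
clock: 1.85
eef_pos: [564.5, 62.9, 233.9]
tcp_rot: [0.695, -0.694, 0.133, -0.133]
force: [0.7, 0.6, 0.8]
width: 65.7
```

```bash
cat > w.py <<'E'
from h import *
import sys
s=arm.state();Rm=rot(s["tcp_rot"]).as_matrix()
print(s["clock"],s["eef_pos"],s["force"],s["width"]);print(Rm.round(3))
tgt=np.array([590.1,24.2,93]);print("delta tool cm",Rm.T@(tgt-s["eef_pos"])/10)
cv2.imwrite(f"pics/{sys.argv[1]}.png",viewer.read_camera("wrist"))
print([(r["score"],r["location"]) for r in models.place_of("lock_knob","wrist")],[(r["score"],r["location"]) for r in models.place_of("lock_home","wrist")])
i=viewer.camera_info("wrist");M=np.linalg.inv(np.array(i["mount"]))
def proj(p):
    q=M@np.append(Rm.T@(np.array(p)-s["eef_pos"]),1);return i["fx"]*q[0]/q[2]+i["cx"],i["fy"]*q[1]/q[2]+i["cy"]
for p in ([590.1,24.2,113],[612,84,72],[626,119,73]):print(p,proj(p))
E
python3 w.py w1
```

```text
1.85 [564.50438329  62.87212045 233.91525888] [0.71361949 0.63383099 0.77464214] 65.66828122035814
[[ 0.929  0.001  0.369]
 [-0.369  0.     0.929]
 [ 0.001 -1.     0.001]]
delta tool cm [ 3.79694975 14.09258367 -2.65707448]
[(0.91, [589.6, 28.3, 90.3])] [(0.97, [612.2, 82.1, 93.3])]
[590.1, 24.2, 113] (np.float64(257.83384990958643), np.float64(245.3664835095072))
[612, 84, 72] (np.float64(318.1672905253782), np.float64(229.85861547277605))
[626, 119, 73] (np.float64(352.30250387379436), np.float64(230.21167009407293))
```

View pics/w1.png

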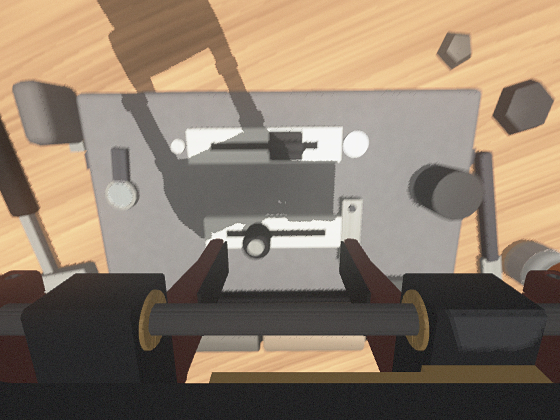

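The wrist view shows the knob top at (256,245), where I predicted (258,245). The slot at row 233 lies parallel to the jaw axis. I'll move above the knob and then go down.

Emit:
arm_command:
  moves:
    - [0.75, 3.8, 0, -2.6, 0, 0, 0]
    - [0.75, 3.8, 3, -2.6, 0, 0, 0]
    - [0.75, 3.8, 6, -2.6, 0, 0, 0]
    - [0.75, 3.8, 8, -2.6, 0, 0, 0]
    - [0.75, 3.8, 8, -2.6, 0, 0, 0]

```text
clock: 2.62
eef_pos: [588.2, 27.4, 152.0]
tcp_rot: [-0.694, 0.695, -0.133, 0.131]
force: [-1.0, 0.2, -0.6]
width: 66.1
```

```bash
python3 w.py w2
```

```text
2.625 [588.24368115  27.42036444 152.02649929] [-0.98177611  0.20674895 -0.57976687] 66.05136571606292
[[ 0.93  -0.003  0.368]
 [-0.368  0.     0.93 ]
 [-0.003 -1.    -0.001]]
delta tool cm [ 0.30857968  5.90196824 -0.22581494]
[(0.31, [510.9, 90.1, 92.2])] [(0.85, [613.9, 83.3, 91.4])]
[590.1, 24.2, 113] (np.float64(282.13886041529), np.float64(243.11789642527035))
[612, 84, 72] (np.float64(360.5659600644566), np.float64(222.63628792305428))
[626, 119, 73] (np.float64(407.33794295131963), np.float64(223.1618811403801))
```

View pics/w2.png

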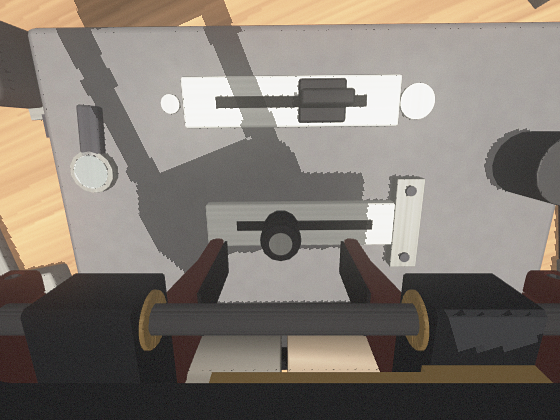

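The knob top is at (280,243), centred between the jaws, and the keeper centre at (407,222) matches its prediction. Next I go down the rest of the way and close.

Emit:
arm_command:
  moves:
    - [0.75, 0.3, 2, -0.1, 0, 0, 0]
    - [0.75, 0.3, 4.5, -0.1, 0, 0, 0]
    - [0.75, 0.3, 5.9, -0.1, 0, 0, 0]
    - [0.75, 0.3, 5.9, -0.1, 0, 0, 0]
    - [0.75, 0.3, 5.9, -0.1, 0, 0, 0]

```text
clock: 3.4
eef_pos: [592.2, 24.4, 95.5]
tcp_rot: [0.695, -0.694, 0.132, -0.133]
force: [-0.1, 0.6, 0.6]
width: 65.9
```

Emit:
arm_command:
  moves:
    - [0.25, 0, 0, 0, 0, 0, 0]
    - [0.25, 0, 0, 0, 0, 0, 0]
    - [0.25, 0, 0, 0, 0, 0, 0]
    - [0.25, 0, 0, 0, 0, 0, 0]

```text
clock: 3.9
eef_pos: [591.8, 24.4, 94.7]
tcp_rot: [-0.694, 0.695, -0.133, 0.133]
force: [-1.0, -1.4, 0.5]
width: 29.2
```

```bash
python3 w.py w3;python3 - <<'E'
from h import *
cv2.imwrite("pics/s3.png",viewer.read_camera("scene"))
E
```

```text
3.9 [591.78560805  24.41276352  94.73327799] [-0.99464213 -1.38151185  0.54780769] 29.225676576693367
[[ 0.929  0.     0.369]
 [-0.369 -0.     0.929]
 [ 0.    -1.    -0.   ]]
delta tool cm [-0.14885161  0.17331371 -0.08193603]
[(0.87, [590.3, 26.8, 90.9])] [(0.72, [611.4, 82.8, 91.3])]
[590.1, 24.2, 113] (np.float64(284.504041836454), np.float64(277.67678418653884))
[612, 84, 72] (np.float64(386.0927267540976), np.float64(243.4528364184325))
[626, 119, 73] (np.float64(447.20213162830544), np.float64(244.1706118343821))
```

View pics/w3.png

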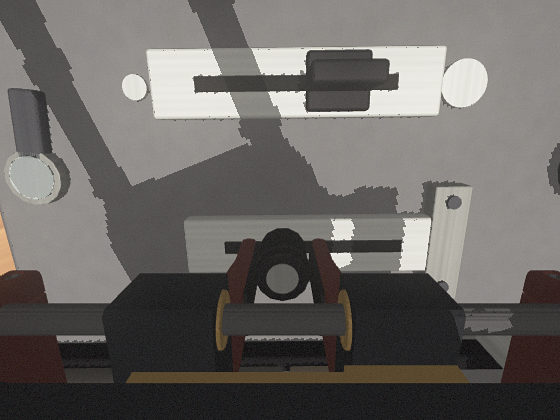

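View pics/s3.png

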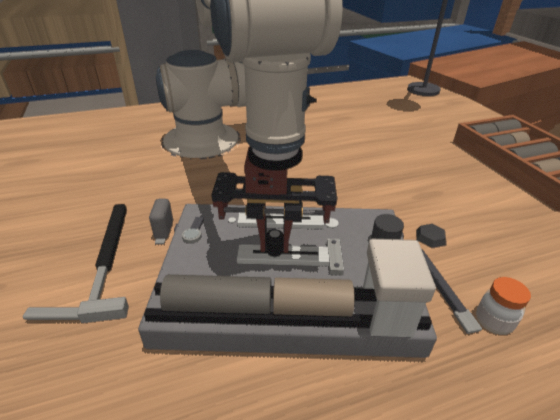

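The jaws are on the knob at (281,265), with 29 mm between the pads. The fin is clear of the gripper. Now I slide towards the keeper.

Emit:
arm_command:
  moves:
    - [0.2, 0, 0, 0.8, 0, 0, 0]
    - [0.2, 0, 0, 2.0, 0, 0, 0]
    - [0.2, 0, 0, 3.2, 0, 0, 0]
    - [0.2, 0, 0, 4.4, 0, 0, 0]
    - [0.2, 0, 0, 5.2, 0, 0, 0]

```text
clock: 4.72
eef_pos: [610.9, 74.1, 94.7]
tcp_rot: [0.695, -0.694, 0.133, -0.132]
force: [-5.8, -0.4, 3.6]
width: 27.5
```

Emit:
arm_command:
  moves:
    - [0.2, 0, 0, 0.3, 0, 0, 0]
    - [0.2, 0, 0, 0.6, 0, 0, 0]
    - [0.2, 0, 0, 0.9, 0, 0, 0]
    - [0.2, 0, 0, 0.9, 0, 0, 0]

```text
clock: 5.22
eef_pos: [614.0, 82.0, 94.8]
tcp_rot: [0.695, -0.694, 0.133, -0.132]
force: [-5.6, 0.8, 4.6]
width: 27.5
```

```bash
python3 w.py w4
```

```text
5.225 [614.02189079  81.97197789  94.75974745] [-5.56025931  0.82771771  4.64357987] 27.461669964475334
[[ 0.93  -0.001  0.368]
 [-0.368  0.001  0.93 ]
 [-0.001 -1.     0.001]]
delta tool cm [-0.09619272  0.17185969 -6.25226049]
[(0.83, [610.6, 86.7, 91.5])] [(0.89, [611.1, 82.1, 94.9]), (0.7, [610.7, 86.0, 90.9])]
[590.1, 24.2, 113] (np.float64(159.975241602901), np.float64(278.6809565190946))
[612, 84, 72] (np.float64(287.4255808049335), np.float64(244.37330351395048))
[626, 119, 73] (np.float64(347.931244625006), np.float64(245.11021961913946))
```

View pics/w4.png

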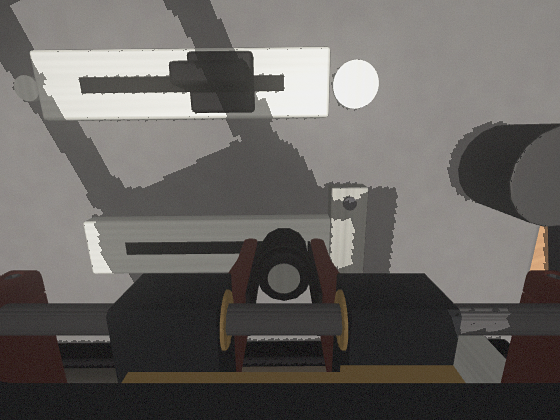

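The knob is now close to the keeper, but the force along the track hasn't risen, so it hasn't reached the stop. I'll continue in small steps until the force jumps.

Emit:
arm_command:
  moves:
    - [0.2, -0.1, 0, 0.2, 0, 0, 0]
    - [0.2, -0.1, 0, 0.4, 0, 0, 0]
    - [0.2, -0.1, 0, 0.4, 0, 0, 0]

```text
clock: 5.75
eef_pos: [614.5, 83.6, 94.7]
tcp_rot: [-0.693, 0.696, -0.133, 0.133]
force: [-6.4, -6.4, 4.6]
width: 27.1
```

Emit:
arm_command:
  moves:
    - [0.2, 0, 0, 0.2, 0, 0, 0]
    - [0.2, 0, 0, 0.4, 0, 0, 0]
    - [0.2, 0, 0, 0.4, 0, 0, 0]

```text
clock: 6.12
eef_pos: [614.7, 83.8, 94.7]
tcp_rot: [-0.691, 0.698, -0.135, 0.133]
force: [-11.7, -17.3, 8.2]
width: 27.5
```

Emit:
arm_command:
  moves:
    - [0.2, 0, 0, 0.2, 0, 0, 0]
    - [0.2, 0, 0, 0.2, 0, 0, 0]

```text
clock: 6.38
eef_pos: [614.8, 84.0, 94.7]
tcp_rot: [-0.69, 0.699, -0.136, 0.133]
force: [-15.5, -22.9, 10.2]
width: 27.6
```

```bash
python3 w.py w5
```

```text
6.375 [614.76021466  83.97581547  94.68224177] [-15.51836807 -22.86926221  10.15506697] 27.577196730005408
[[ 0.928 -0.007  0.373]
 [-0.373 -0.012  0.928]
 [-0.002 -1.    -0.014]]
delta tool cm [-0.05637539  0.25567397 -6.46316447]
[] [(0.81, [612.0, 83.6, 93.4])]
[590.1, 24.2, 113] (np.float64(155.93754558664835), np.float64(278.5651229445342))
[612, 84, 72] (np.float64(284.5239100010828), np.float64(244.53062146370652))
[626, 119, 73] (np.float64(345.1943651379337), np.float64(245.29039215186526))
```

View pics/w5.png

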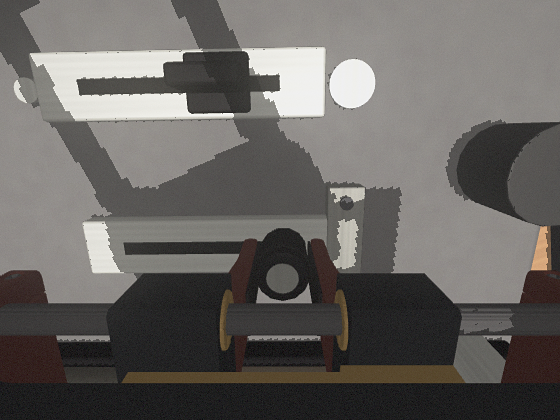

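The knob stalls with about 27 N along the track, so it's against its stop. I'll release it here and move straight up.

Emit:
arm_command:
  moves:
    - [0.75, 0, 0, 0, 0, 0, 0]
    - [0.75, 0, 0, 0, 0, 0, 0]
    - [0.75, 0, 0, 0, 0, 0, 0]
    - [0.75, 0, 0, 0, 0, 0, 0]

```text
clock: 7.02
eef_pos: [617.3, 91.3, 94.3]
tcp_rot: [0.695, -0.694, 0.132, -0.133]
force: [0.6, -0.2, -0.4]
width: 63.5
```

Emit:
arm_command:
  moves:
    - [0.75, 0, -1, -0.5, 0, 0, 0]
    - [0.75, 0, -3, -0.5, 0, 0, 0]
    - [0.75, 0, -6, -0.5, 0, 0, 0]
    - [0.75, 0, -10, -0.5, 0, 0, 0]
    - [0.75, 0, -14, -0.5, 0, 0, 0]

```text
clock: 7.65
eef_pos: [615.2, 86.2, 237.9]
tcp_rot: [0.695, -0.694, 0.132, -0.134]
force: [-0.1, -0.0, 0.2]
width: 66.0
```

Emit:
arm_command:
  moves:
    - [0.75, -5, 0, 3, 0, 0, 0]
    - [0.75, -10, 0, 6, 0, 0, 0]
    - [0.75, -15, 0, 9, 0, 0, 0]
    - [0.75, -20, 0, 12, 0, 0, 0]
    - [0.75, -20, 0, 12, 0, 0, 0]

```text
clock: 8.28
eef_pos: [471.6, 274.5, 237.2]
tcp_rot: [0.696, -0.694, 0.13, -0.132]
force: [0.7, 0.2, -0.2]
width: 65.6
```

```bash
python3 - <<'E'
from h import *
s=arm.state();print(s["clock"],s["eef_pos"],s["force"])
for c,b in (("top",(50,300,150,410)),("scene",(190,350,200,440))):
    im=viewer.read_camera(c)
    for n in ["lock_knob","lock_home","size_fin"]:
        print(c,n,[(r["score"],r["location"]) for r in models.place_of(n,c)])
    cv2.imwrite(f"pics/{c}9.png",cv2.resize(im[b[0]:b[1],b[2]:b[3]],None,fx=3,fy=3,interpolation=cv2.INTER_CUBIC)[:600,:780])
    for n in ["lock_knob","size_fin"]:
        for m in models.masks_of(n,c)[:1]:
            y,x=np.nonzero(m["mask"]);print(c,n,m["score"],x.mean(),y.mean())
E
```

```text
8.275 [471.56628108 274.46810337 237.21508195] [ 0.67983144  0.16756074 -0.18007595]
top lock_knob [(0.71, [615.8, 84.1, 93.6])]
top lock_home [(0.73, [618.3, 81.8, 93.9])]
top size_fin [(0.86, [513.4, 86.4, 91.6])]
top lock_knob 0.79 250.62372881355932 190.95254237288137
top size_fin 0.84 250.73177083333334 254.05989583333334
scene lock_knob [(0.61, [611.2, 84.8, 89.8])]
scene lock_home [(0.71, [613.2, 82.8, 93.0])]
scene size_fin [(0.74, [514.8, 81.9, 89.6])]
scene lock_knob 0.9 312.68171021377674 243.78384798099762
scene size_fin 0.78 292.7810810810811 211.5027027027027
```

View pics/top9.png

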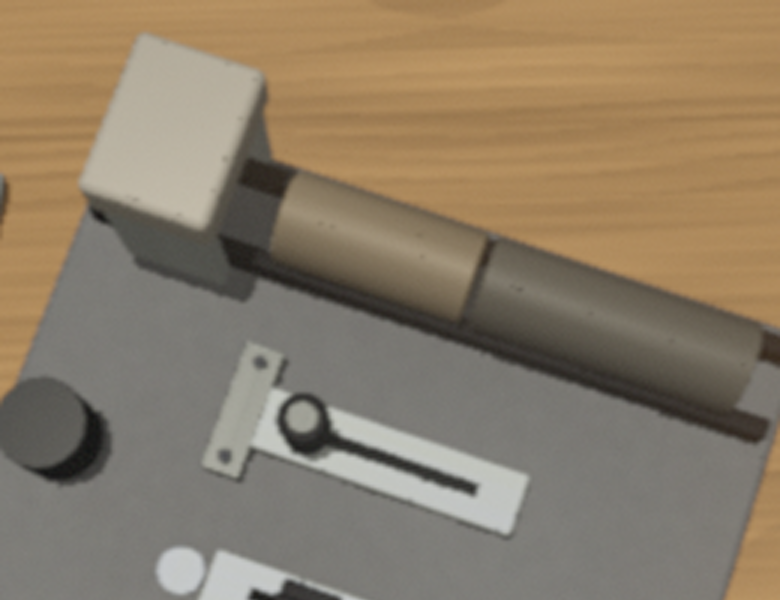

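View pics/scene9.png

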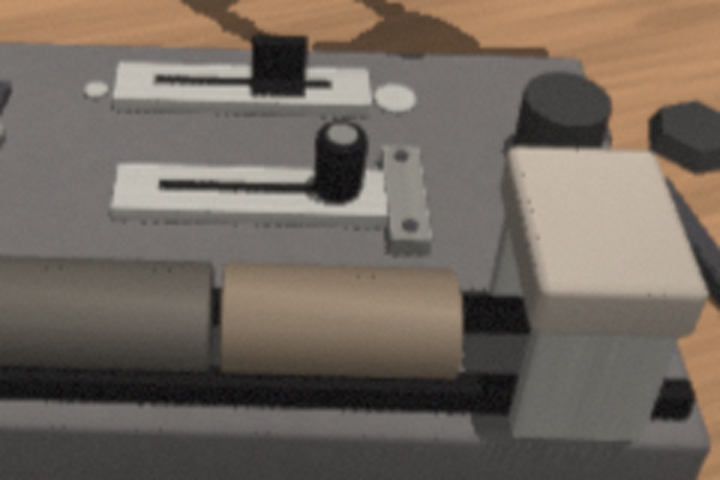

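In both views the knob covers the keeper end of its slot, at (302,422) in the zoomed top view and (342,160) in the zoomed scene view. The fin hasn't moved.

```bash
python3 -c "
from bench import arm
print(arm.job_done())"
```

```text
the job is handed in; nothing more can be done
None
```

The transport lock is at its stop beside the steel keeper plate, and I handed the job in at about 8.7 s of the 29 s allowed. I gripped the knob with the jaws along its track and slid it about 64 mm. It stalled against the stop at about 27 N along the track. Then I let go, lifted straight up and moved the arm clear.

- **Knob:** After release, both cameras show it covering the keeper end of its slot. The networks put it within about 3.5 mm of lock_home, which is within their error.
- **Fin:** It stayed where it was; its image position changed by less than half a pixel in both cameras.
- **Forces:** The wrist force read near zero after release. The highest I saw, about 29 N, was while pushing against the stop.
- **Disagreements:** While the gripper was close, the wrist-camera network twice failed to find the knob (one false report, one miss). I relied on the projected positions and the pictures instead. No other check failed or disagreed.

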